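# Load the tin carrier and hold it up level

### The arm

A 6-joint arm with a two-finger parallel gripper is mounted at the origin on a cart in front of the work surface, level with it; the furniture and walls round the work are solid. World frame = base frame: x ahead of the robot, y to its left, z up, the work surface at z = 0. Lengths are in m, angles in rad, forces in N, time in s.
With the tool pointing down it reaches from about 0.25 to 0.725 m from the base axis. Payload 4 kg.
Tool frame: the origin (TCP) lies between the finger pads, 19 mm behind the fingertips; this is the grasp point; z points along the fingers, y is the line along which they close (so a half turn about z gives the same grasp; the last joint's range is limited). The gripper opens to 85 mm and grips with 20 to 120 N. Pads are 22 mm wide; open, the fingers measure 114 mm over their backs; the gripper's body (76 mm by 85 mm) begins 54 mm behind the grasp point. The pads swing forward as they close: fully open they stand 13 mm farther back than shut.
Start: joints at [1.185, 0.241, 0.005, 1.335, 0, 1.571], TCP at [0.188, 0.463, 0.25] pointing down, gripper open.
Joint ranges: [-2.72, 2.72], [-1.05, 1.87], [-1.09, 1.28], [-1.99, 2.15], [-1.42, 1.44], [-3.14, 3.14]. Speed limits (rad/s): [2.79, 2.79, 3.14, 3.14, 3.14, 3.14].

### API

Orientations are given as a unit quaternion [x, y, z, w].
In Python, from workcell import get_obs, imaging, order gives the robot as it stands.
- The arm moves only by the tool apply_moves, never from a script. Its argument "targets" is a list that holds one entry, the list of rows, each a list of 5 numbers: the shift along the world's x, y, z in units of 40 mm (1.0 is 40 mm), then the turn about the world's z in degrees, then the gripper command: -1 is shut, 1 is fully open, values between are in proportion. In form: [[[dx, dy, dz, turn, fingers], ...]]. A call has 1 to 8 rows; each row shifts and turns the commanded pose from where the row before left it; what a row does not reach is not made up. A row lasts 1/12 s, in which the tool goes at most 41.7 mm and 7.16 degrees, less where a joint would pass 70% of its speed; a pose out of reach is approached as far as the arm can. A call is refused whole if a number of a shift passes 1 or a number of a turn 7.16, either way. A call with a gripper value outside its range is refused whole. The fingers move at their own pace and stop on an object; the grip force is fixed at half the most. Time passes only in rows, so rows that do not move let the fingers close. It gives the time, the measured TCP pose, the force, the opening and the grip force at its end, in the units of the state.
- get_obs(): the state, without advancing time (a new reading comes with each control period).
- imaging.camera(name): name is "scene" or "side" or "wrist"; returns (picture, depth): 420x560x3 uint8, blue, green, red; 420x560 float32, m along the optical axis (not along the pixel's ray), 0 where there is no reading.
- imaging.get_calibration(name): a dict with "camera_matrix" (3x3 intrinsics, pixels), "eye" and "rotation" of the camera in the world; the wrist camera has in their place "hand_eye" (4x4, takes a point from camera to tool coordinates, whose origin is the TCP and whose axes are the flange's). Camera axes: x right, y down, z forward; pixel columns grow to the right and rows downward; lengths in m; the calibration is good to about 2 mm. The wrist camera is an equidistant fisheye: a pixel r from the principal point sees the ray r / f radians off the axis. A picture is of the moment at which its call begins: read the wrist's pose just before it. get_calibration takes no time and is no camera call.
- order.job_done(): hands the job in; it is judged then, once.
The state is a dict: "clock": time; "joint_pos": joint angles; "joint_vel": joint speeds; "tau": joint torques, N m; "eef_pos": TCP position; "tool_rot": TCP orientation; "ft_force": force on the tool from outside, world axes, zero at the start; "ft_torque": the same for the moment, N m; "grip_width": finger opening in m; "grasp_force": force on a finger pad.
Only numpy, scipy, OpenCV 4.12 (cv2) and the standard library are available. Lean on these libraries where they do the work, as an engineer would, in place of code of your own. Each camera call takes 0.05 s, during which the arm holds its last target. There are 200 camera calls.

### The job

Pick up the loose blue-lidded oblong tin and set it down gently (no dropping) into the empty pocket of the wooden two-pocket carrier, flat and square on the pocket floor, and let go of it. Then take the carrier by its handle and lift it straight up, about 10 cm clear of the worktop, without tipping it, and finish while still holding it there, steady and level with both tins seated in their pockets. Leave the jam jar, the white salt mill and the spice jar behind the work alone.

Things in the scene. Friction and masses are not known exactly. Their poses are not given: they have to be found in the camera images.
- loose_tin: Oblong fish tin with rounded corners and a blue lid, gold sides, 63 x 105 x 24 mm (x, y, z), about 0.15 kg; lies flat on the worktop. Origin: centre of its underside; y along its long side, z up. Grip it across the 63 mm width (its x); either way round fits the pocket.
- loaded_tin: A like oblong tin, same size, with a red and white lid; already seated in the carrier's other pocket and must stay there. Origin: centre of its underside; y along its long side, z up.
- tin_carrier: Wooden carrier, loose on the worktop, 0.45 kg empty, balanced when full: base board 124 x 324 x 8 mm (x, y, z), two pockets in a row along y, a bridge handle between them. Origin: centre of the underside; y is the long axis, towards the full pocket. Wooden walls 7 mm thick, 12 mm high above the board round each pocket; the board itself is the pocket floor.
- empty_pocket (a point): Centre of the empty pocket's floor (98 mm to -y of the carrier's centre, 8 mm above its underside); axes as the carrier's. A seated tin has its origin here, long side along y. Both pockets open 66 mm (x) by 108 mm (y); the long walls have a 50 mm gap in the middle, open down to the board, for the fingers.
- full_pocket (a point): Centre of the floor of the full pocket (98 mm to +y of the carrier's centre, 8 mm above its underside); axes as the carrier's.
- handle (a point): Middle of the handle bar, 104 mm above the carrier's underside, axes as the carrier's. The bar runs along x between two posts (10 x 24 mm, at x = -55 and +55 mm), is 16 mm thick (y) and 22 mm high, with 85 mm of free space below it. Grip it from above across its thickness (y).
- jam_jar: Bystander: jam jar with a pale lid and red filling, 69 mm across, 99 mm tall. Origin: centre of its underside. Like the other two bystanders it stands at the back of the worktop (x over 0.64), under a wall shelf: beyond about x = 0.57 there is less than 0.6 m of free height, so swing the arm sideways drawn in towards the base.
- salt_mill: Bystander: small white salt mill with a grey top, 44 mm across, 90 mm tall. Origin: centre of its underside.
- spice_jar: Bystander: spice jar with a green cap, 46 mm across, 105 mm tall. Origin: centre of its underside.
Things that resemble listed ones, but are neither listed nor needed, are in the scene too. Of the things like the loose_tin, leave any that is turquoise; of the rest the larger one is meant.

How it is judged:
On the way, in this order (a step that is already met when the one before it is completed fails the run):
1. the loose tin lies seated in the empty pocket and is let go, with the carrier still standing on the worktop (distance between loose_tin and empty_pocket below 0.007 m and z of loose_tin in the frame of empty_pocket below 0.004 m and angle between the y axis of each of loose_tin, loaded_tin and the y axis of tin_carrier, either way round below 0.08 rad and angle between the z axis of each of loose_tin, loaded_tin and the z axis of tin_carrier, either way round below 0.06 rad and distance between loaded_tin and full_pocket below 0.007 m and z of loaded_tin in the frame of full_pocket below 0.004 m and contact force between loose_tin and the fingers below 0.1 N and height (world z) of tin_carrier below 0.008 m and angle between tin_carrier's own z axis and vertical below 0.06 rad), for 0.2 s.
2. the fingers hold the carrier up by its handle, level, with both tins seated (distance between loose_tin and empty_pocket below 0.007 m and z of loose_tin in the frame of empty_pocket below 0.004 m and angle between the y axis of each of loose_tin, loaded_tin and the y axis of tin_carrier, either way round below 0.08 rad and angle between the z axis of each of loose_tin, loaded_tin and the z axis of tin_carrier, either way round below 0.06 rad and distance between loaded_tin and full_pocket below 0.007 m and z of loaded_tin in the frame of full_pocket below 0.004 m and height (world z) of tin_carrier between 0.07 and 0.16 m and distance of tin_carrier from where it was at the start of the episode below 0.2 m and angle between tin_carrier's own z axis and vertical below 0.1 rad and linear speed of tin_carrier below 0.03 m/s and angular speed of tin_carrier below 0.15 rad/s and contact force between tin_carrier and the fingers above 2 N and contact force between tin_carrier and jam_jar below 0.05 N and contact force between tin_carrier and salt_mill below 0.05 N and contact force between tin_carrier and spice_jar below 0.05 N and distance between the grasp point and handle below 0.06 m), for 0.5 s.
At the end, for the whole second after the job is handed in: Fingers hold the carrier (over 2 N) by the handle (TCP within 60 mm), underside 70-160 mm up, under 200 mm of its start, tilt < 0.10 rad, still (30 mm/s, 0.15 rad/s), no bystander touched; a tin within 7 mm of its pocket floor's centre, <4 mm up, square within 0.08 rad, flat within 0.06 rad (all of step 2); the arm keeps its last pose, push and grip.
It fails at once if the loose tin is dropped or thrown (faster than 0.6 m/s out of the fingers) (linear speed of loose_tin above 0.6 m/s and contact force between loose_tin and the fingers below 0.1 N).
It fails at once if the carrier is tipped more than 0.35 rad (angle between tin_carrier's own z axis and vertical above 0.35 rad).
It fails at once if the jam jar is moved more than 20 mm (distance of jam_jar from where it was at the start of the episode above 0.02 m).
It fails at once if the salt mill is moved more than 20 mm (distance of salt_mill from where it was at the start of the episode above 0.02 m).
It fails at once if the spice jar is moved more than 20 mm (distance of spice_jar from where it was at the start of the episode above 0.02 m).
It also fails if it takes over 64 s, if anything falls off the work surface, if the arm or the gripper's body presses on something with over 40 N, if the wrist force passes 120 N, or if a joint passes its speed limit or range.

## Working session

There is one attempt and no reset: what is moved stays moved. The work goes in short steps, Python scripts to look and compute and a tool call to move; the robot and the scene stay as the last step left them, time stands still between calls to the robot, and variables do not carry over. Pictures are saved under pics/ and viewed, at most 10 in all, crops included, and the job is handed in when it is done.

Besides the shell and the picture viewer there is one more tool, called after "Request:" by a JSON object that holds its "fn" and its "kwargs", one argument or row to a line. apply_moves: Moves the arm, as the interface text tells. Its arguments: {"type":"object","properties":{"targets":{"type":"array","items":{"type":"array","items":{"type":"array","items":{"type":"number"}}}}},"required":["targets"]}

```bash
mkdir -p pics; ls; cat > h.py <<'E'
import numpy as np, cv2
from workcell import get_obs, imaging, order
from scipy.spatial.transform import Rotation as R
def snap(n,f):
    o=get_obs(); im,d=imaging.camera(n); cv2.imwrite(f'pics/{f}.png',im); np.savez(f'pics/{f}.npz',im=im,d=d,p=o['eef_pos'],q=o['tool_rot']); return im,d
def cloud(n,f):
    z=np.load(f'pics/{f}.npz'); im,d=z['im'],z['d']; c=imaging.get_calibration(n); K=np.array(c['camera_matrix'])
    v,u=np.mgrid[:d.shape[0],:d.shape[1]]
    x=(u-K[0,2])/K[0,0]; y=(v-K[1,2])/K[1,1]
    if n=='wrist':
        r=np.hypot(x,y)+1e-9; t=np.tan(np.minimum(r,1.5))/r; x,y=x*t,y*t
    P=np.stack([x*d,y*d,d],-1)
    if n=='wrist':
        H=np.array(c['hand_eye']); P=P@H[:3,:3].T+H[:3,3]
        return im,d,P@R.from_quat(z['q']).as_matrix().T+z['p']
    return im,d,P@np.array(c['rotation']).T+np.array(c['eye'])
E
python3 - <<'E'
from h import *
for n in('scene','side'): snap(n,n+'0'); print(n,imaging.get_calibration(n))
o=get_obs(); print(o)
E
```

```text
pics
scene {'camera_matrix': array([[405.57485871,   0.        , 288.01329479],
       [  0.        , 405.57485871, 204.00880991],
       [  0.        ,   0.        ,   1.        ]]), 'eye': array([-0.07020731, -0.35336011,  0.78820582]), 'rotation': array([ 0.80626451, -0.46232768,  0.18358308, -0.32013732])}
side {'camera_matrix': array([[523.49243263,   0.        , 286.23617107],
       [  0.        , 523.49243263, 202.9169169 ],
       [  0.        ,   0.        ,   1.        ]]), 'eye': array([-0.07243341, -0.38748829,  1.34774139]), 'rotation': array([ 0.85615075, -0.45266129,  0.12218331, -0.21719781])}
{'clock': 0.1, 'joint_pos': array([1.18496724e+00, 2.41365467e-01, 3.85639165e-03, 1.33522541e+00,
       1.20967825e-05, 1.57081825e+00]), 'joint_vel': array([-0.00217102, -0.00138925,  0.00400758, -0.00076026, -0.00222578,
       -0.00048523]), 'tau': array([-2.55623681e-04, -3.73138762e+01,  2.53010005e+01,  1.08628147e-02,
       -1.02471304e-04,  7.23564995e-07]), 'eef_pos': array([0.1879568 , 0.46274314, 0.24918709]), 'tool_rot': array([ 1.91730857e-01,  9.81447064e-01, -9.49943380e-04, -1.91717517e-04]), 'ft_force': array([ 0.17695667, -0.57778176, -0.55187394]), 'ft_torque': array([ 0.01209425, -0.02880084, -0.02801558]), 'grasp_force': 0.0, 'grip_width': 0.08539905299216903}
```

```bash
sed -i "s/np.array(c\['rotation'\]).T/R.from_quat(c['rotation']).as_matrix().T/" h.py
python3 - <<'E'
from h import *
for n in('scene','side'):
    im,d,P=cloud(n,n+'0'); print(n,P[::60,::80].round(2).tolist()[3])
E
```

```text
scene [[0.46, 1.56, -0.55], [0.35, 0.58, -0.0], [0.47, 0.38, 0.0], [0.49, 0.11, 0.12], [0.68, -0.01, 0.01], [0.73, -0.22, 0.07], [0.69, -0.39, 0.19]]
side [[0.02, 0.11, 0.77], [0.08, 0.04, 0.74], [0.4, 0.37, 0.0], [0.54, 0.17, 0.01], [0.68, -0.02, -0.0], [0.81, -0.22, 0.0], [0.58, -0.41, 0.49]]
```

View pics/scene0.png

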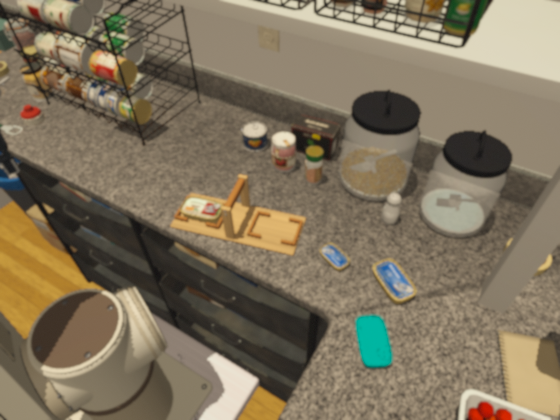

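View pics/side0.png

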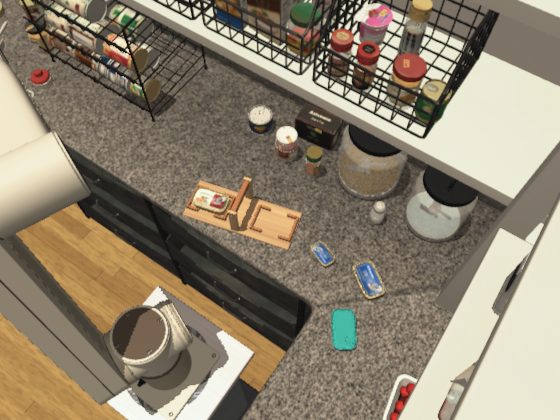

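The scene picture has three candidates: a small blue tin (335,257), a larger blue tin (394,281) and a turquoise one (373,341). The larger blue one fits the description. The carrier's full pocket is at (202,209), its empty one at (275,228) and the handle at (237,192). I'll confirm with a crop and measure.

```bash
python3 - <<'E'
from h import *
im=cv2.imread('pics/scene0.png'); a=im[170:380,160:440]; cv2.imwrite('pics/crop.png',cv2.resize(a,None,fx=2.8,fy=2.8,interpolation=cv2.INTER_CUBIC))
for n,b in (('scene',{'small':(315,240,355,275),'big':(366,252,422,308),'turq':(350,308,398,374),'carr':(165,170,312,256)}),('side',{'small':(305,235,338,272),'big':(348,255,390,305),'carr':(178,172,306,250)})):
    im,d,P=cloud(n,n+'0')
    for k,(x0,y0,x1,y1) in b.items():
        q=P[y0:y1,x0:x1].reshape(-1,3); dd=d[y0:y1,x0:x1].ravel(); q=q[dd>0]
        for lo,hi in ([(.017,.032)] if k!='carr' else [(.005,.012),(.015,.025),(.027,.037),(.1,.125)]):
            s=q[(q[:,2]>lo)&(q[:,2]<hi)]
            if len(s)<10: print(n,k,lo,len(s));continue
            (c,wh,an)=cv2.minAreaRect((s[:,:2]*1000).astype(np.float32))
            print(n,k,(lo,hi),len(s),np.round(c,1),np.round(wh,1),round(an,1),'zmed',np.median(s[:,2]).round(4))
E
```

```text
scene small (0.017, 0.032) 25 [ 470.2 -162.9] [67.8 43.2] 67.3 zmed 0.0176
scene big (0.017, 0.032) 1112 [ 474.9 -306.4] [105.7  65. ] 53.4 zmed 0.0207
scene turq (0.017, 0.032) 1532 [ 321.  -319.5] [105.4  63.5] 33.9 zmed 0.0206
scene carr (0.005, 0.012) 2927 [527. 116.] [288.2 323.3] 14.7 zmed 0.0077
scene carr (0.015, 0.025) 576 [516.1 120.1] [264.4 321. ] 20.0 zmed 0.019
scene carr (0.027, 0.037) 716 [496.4  83.4] [156.5 357.5] 47.6 zmed 0.0292
scene carr (0.1, 0.125) 376 [447.3  94.7] [122.4  23.5] 14.2 zmed 0.1136
side small (0.017, 0.032) 134 [ 469.8 -160.3] [71.7 43. ] 74.2 zmed 0.0189
side big (0.017, 0.032) 802 [ 475.8 -303.6] [104.9  63.3] 54.0 zmed 0.0224
side carr (0.005, 0.012) 2581 [457.3 110.2] [255.7 379.3] 34.6 zmed 0.0084
side carr (0.015, 0.025) 566 [446.   97.8] [122.8 319.2] 14.1 zmed 0.0199
side carr (0.027, 0.037) 640 [444.8 100.3] [112.7 311.4] 7.4 zmed 0.031
side carr (0.1, 0.125) 305 [448.   97.2] [123.3  24.6] 14.4 zmed 0.1153
```

View pics/crop.png

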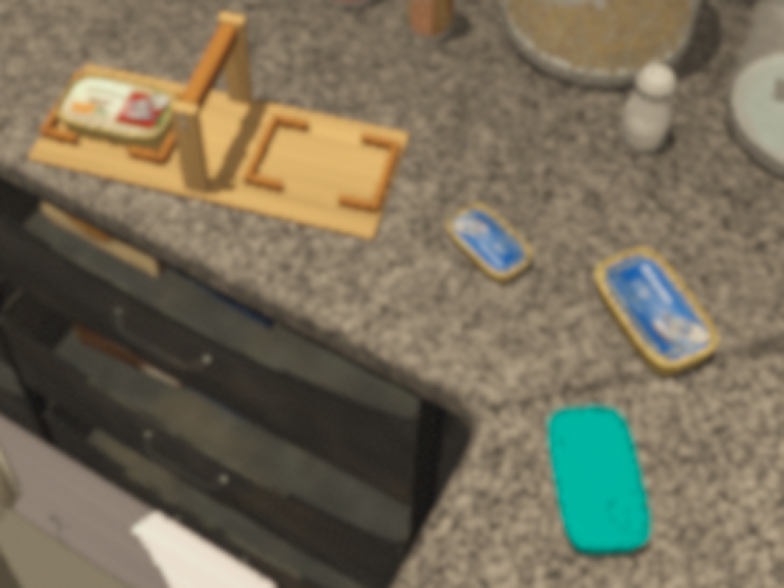

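The crop confirms it: the larger blue tin, at crop (655,310), measures 105 x 64 mm and 22 mm high, centred at about (475,-305) mm with its long axis at 54°. The carrier is centred at about (447,97) mm with its long axis at 104°. Now I'll move over the tin.

Request:
{"fn": "apply_moves", "kwargs": {
  "targets": [
    [[0.3,-0.8,0,-4.3,1],[0.3,-0.8,0,-4.3,1],[0.3,-0.8,0,-4.3,1],[0.3,-0.8,0,-4.3,1],[0.3,-0.8,0,-4.3,1],[0.3,-0.8,0,-4.3,1],[0.3,-0.8,0,-4.3,1],[0.3,-0.8,0,-4.3,1]]
  ]
}}

```text
clock: 0.77
eef_pos: [0.284, 0.2056, 0.2497]
tool_rot: [0.475, 0.88, -0.0, -0.0]
ft_force: [0.6, 0.9, 0.2]
grip_width: 0.0857
grasp_force: 0.0
```

Request:
{"fn": "apply_moves", "kwargs": {
  "targets": [
    [[0.3,-0.8,0,-4.3,1],[0.3,-0.8,0,-4.3,1],[0.3,-0.8,0,-4.3,1],[0.3,-0.8,0,-4.3,1],[0.3,-0.8,0,-4.3,1],[0.3,-0.8,0,-4.3,1],[0.3,-0.8,0,-4.3,1],[0.3,-0.8,0,-4.3,1]]
  ]
}}

```text
clock: 1.43
eef_pos: [0.3801, -0.0505, 0.2498]
tool_rot: [0.714, 0.7, -0.0, -0.0]
ft_force: [0.0, -0.2, -0.1]
grip_width: 0.0858
grasp_force: 0.0
```

Request:
{"fn": "apply_moves", "kwargs": {
  "targets": [
    [[0.3,-0.8,0,-4.3,1],[0.3,-0.8,0,-4.3,1],[0.3,-0.8,0,-4.3,1],[0.3,-0.8,0,-4.3,1],[0.3,-0.8,0,-4.3,1],[0.3,-0.8,0,-4.3,1],[0.3,-0.8,0,-4.3,1],[0,0,0,0,1]]
  ]
}}

```text
clock: 2.1
eef_pos: [0.4655, -0.2778, 0.2483]
tool_rot: [0.872, 0.489, -0.001, 0.001]
ft_force: [1.1, -0.1, -0.4]
grip_width: 0.0854
grasp_force: 0.0
```

```bash
python3 - <<'E'
from h import *
snap('wrist','w1'); im,d,P=cloud('wrist','w1')
m=(d>0)&(P[...,2]>.015)&(P[...,2]<.033)&(np.hypot(P[...,0]-.475,P[...,1]+.305)<.075)
n,l,st,ce=cv2.connectedComponentsWithStats(m.astype(np.uint8)); k=1+st[1:,4].argmax()
s=P[l==k]; print(st[k],cv2.minAreaRect((s[:,:2]*1000).astype(np.float32)),np.median(s[:,2]))
E
```

```text
[ 270  150   60   94 4856] ((474.57855224609375, -306.024658203125), (105.72527313232422, 63.30491256713867), 54.22504806518555) 0.02158077974078182
```

View pics/w1.png

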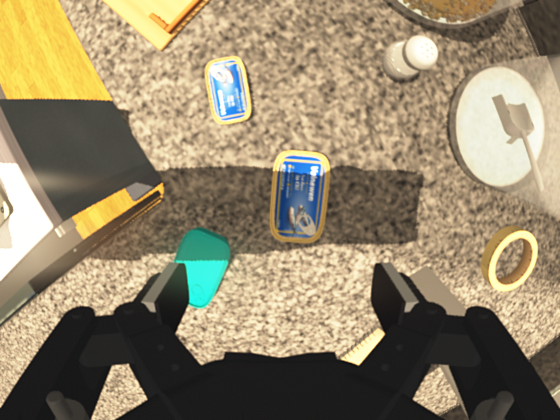

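The wrist picture agrees: the tin is at (300,197), and measures (474.5,-306) mm with its long axis at 54.2°. Aligning and going down.

Request:
{"fn": "apply_moves", "kwargs": {
  "targets": [
    [[0.22,-0.7,0,-4.4,1],[0,0,-0.8,0,1],[0,0,-0.9,0,1],[0,0,-0.9,0,1],[0,0,-0.9,0,1],[0,0,-0.7,0,1],[0,0,-0.4,0,1],[0,0,0,0,1]]
  ]
}}

```text
clock: 2.82
eef_pos: [0.4694, -0.2975, 0.0615]
tool_rot: [0.888, 0.459, -0.002, -0.004]
ft_force: [-0.4, 0.6, -0.4]
grip_width: 0.0851
grasp_force: 0.0
```

```bash
python3 -c "
from h import *
print(imaging.get_calibration('wrist')['hand_eye'])
o=get_obs();q=o['tool_rot'];print(o['eef_pos'],2*np.degrees(np.arctan2(q[1],q[0]))-90)"
```

```text
[[-1.93030151e-04 -9.59184302e-01 -2.82781607e-01  7.01411070e-02]
 [ 9.99999879e-01 -5.72510303e-05 -4.88418745e-04  4.47500753e-04]
 [ 4.52294054e-04 -2.82781667e-01  9.59184197e-01 -1.24325089e-01]
 [ 0.00000000e+00  0.00000000e+00  0.00000000e+00  1.00000000e+00]]
[ 0.46938066 -0.29751783  0.06151802] -35.31292696157767
```

Request:
{"fn": "apply_moves", "kwargs": {
  "targets": [
    [[0.12,-0.2,0,-0.5,1],[0,0,0,0,1],[0,0,0,0,1]]
  ]
}}

```text
clock: 3.07
eef_pos: [0.4796, -0.31, 0.0682]
tool_rot: [0.891, 0.455, 0.001, 0.002]
ft_force: [-0.4, -0.1, 0.8]
grip_width: 0.0854
grasp_force: 0.0
```

Request:
{"fn": "apply_moves", "kwargs": {
  "targets": [
    [[-0.12,0.1,0,0,1],[0,0,-0.4,0,1],[0,0,-0.4,0,1],[0,0,-0.2,0,1],[0,0,0,0,1],[0,0,0,0,1],[0,0,0,0,1]]
  ]
}}

```text
clock: 3.65
eef_pos: [0.4735, -0.3051, 0.027]
tool_rot: [0.891, 0.455, 0.0, 0.001]
ft_force: [-0.5, -1.2, 0.4]
grip_width: 0.0854
grasp_force: 0.0
```

Request:
{"fn": "apply_moves", "kwargs": {
  "targets": [
    [[0,0,-0.15,0,1],[0,0,0,0,1],[0,0,0,0,0],[0,0,0,0,-1],[0,0,0,0,-1],[0,0,0,0,-1],[0,0,0,0,-1],[0,0,0,0,-1]]
  ]
}}

```text
clock: 4.32
eef_pos: [0.4734, -0.3051, 0.0209]
tool_rot: [0.891, 0.455, 0.0, 0.001]
ft_force: [0.0, 0.5, 4.5]
grip_width: 0.0581
grasp_force: 64.0
```

Request:
{"fn": "apply_moves", "kwargs": {
  "targets": [
    [[0,0,0.2,0,-1],[0,0,0.6,0,-1],[0,0,0.9,0,-1],[0,0,0.9,0,-1],[0,0,0.9,0,-1],[0,0,0.7,0,-1],[0,0,0,0,-1],[0,0,0,0,-1]]
  ]
}}

```text
clock: 4.98
eef_pos: [0.4739, -0.3054, 0.1902]
tool_rot: [0.891, 0.455, 0.001, 0.002]
ft_force: [-1.0, 0.2, -1.7]
grip_width: 0.0581
grasp_force: 64.7
```

```bash
python3 - <<'E'
from h import *
o=get_obs();print(o['eef_pos'],o['grip_width'],o['ft_force'])
snap('wrist','w2'); im,d,P=cloud('wrist','w2'); z=np.load('pics/w2.npz')
T=(P-z['p'])@R.from_quat(z['q']).as_matrix()
m=(d>0)&(np.abs(T[...,2])<.04)&(np.abs(T[...,0])<.07)&(np.abs(T[...,1])<.034)
s=T[m]; print(len(s),s.min(0),s.max(0),np.median(s,0)); print(cv2.minAreaRect((s[:,:2]*1000).astype(np.float32)))
A=np.c_[s[:,:2],np.ones(len(s))]; print(np.linalg.lstsq(A,s[:,2],rcond=None)[0])
E
```

```text
[ 0.47394776 -0.3053751   0.1901751 ] 0.058075428241469516 [-0.98584327  0.19621015 -1.71888875]
29159 [-0.04209443 -0.03398846 -0.03996576] [0.05290578 0.03399414 0.00734642] [ 0.01054617  0.00018967 -0.00066849]
((5.387889862060547, 0.053249359130859375), (67.97419738769531, 94.97134399414062), 89.31089782714844)
[ 0.01341858  0.00566911 -0.00265659]
```

View pics/w2.png

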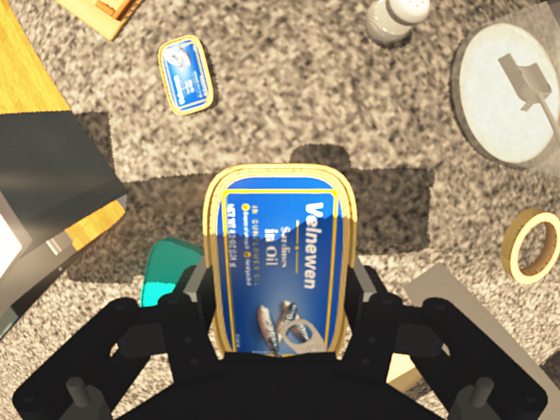

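The tin is held squarely, at (280,260) in the wrist picture, and centred within 1 mm. Swinging to the carrier.

Request:
{"fn": "apply_moves", "kwargs": {
  "targets": [
    [[0,0.4,0.1,3,-1],[0,0.7,0.1,6,-1],[0,0.8,0,6,-1],[0,0.8,0,6,-1],[0,0.8,0,6,-1],[0,0.8,0,6,-1],[0,0.8,0,6,-1],[0,0.8,0,6,-1]]
  ]
}}

```text
clock: 5.7
eef_pos: [0.471, -0.0671, 0.1936]
tool_rot: [0.647, 0.763, -0.001, -0.002]
ft_force: [-0.2, 0.7, -1.5]
grip_width: 0.0585
grasp_force: 64.7
```

Request:
{"fn": "apply_moves", "kwargs": {
  "targets": [
    [[0,0.5,0,4,-1],[0,0.2,0,1,-1],[0,0,0,0,-1],[0,0,0,0,-1],[0,0,0,0,-1]]
  ]
}}

```text
clock: 6.12
eef_pos: [0.4726, -0.0417, 0.1952]
tool_rot: [0.616, 0.788, -0.001, -0.001]
ft_force: [-0.2, -0.5, -1.9]
grip_width: 0.058
grasp_force: 64.7
```

```bash
python3 - <<'E'
from h import *
o=get_obs();q=o['tool_rot'];print(o['eef_pos'],2*np.degrees(np.arctan2(q[1],q[0]))-90)
snap('wrist','w3'); im,d,P=cloud('wrist','w3')
near=(d>0)&(np.hypot(P[...,0]-.447,P[...,1]-.097)<.2)
for lo,hi in((.1,.125),(.014,.024),(.004,.012)):
    m=near&(P[...,2]>lo)&(P[...,2]<hi)
    n,l,st,ce=cv2.connectedComponentsWithStats(m.astype(np.uint8))
    for k in range(1,n):
        if st[k,4]>150:
            s=P[l==k]; print(lo,st[k],[np.round(a,1) for a in cv2.minAreaRect((s[:,:2]*1000).astype(np.float32))],np.median(s[:,2]).round(4))
E
```

```text
[ 0.47255368 -0.04167902  0.19517392] 13.979168234032812
0.1 [ 202    0  189   39 5277] [array([448.5,  95.9]), array([122.4,  23.9]), np.float64(14.5)] 0.1148
0.014 [ 249   83   88   39 1161] [array([462.3,  43.2]), array([80.2, 35.5]), np.float64(14.1)] 0.02
0.004 [  227    30   130   163 15556] [array([463.9,  35.9]), array([124.6, 160.1]), np.float64(14.4)] 0.0084
```

View pics/w3.png

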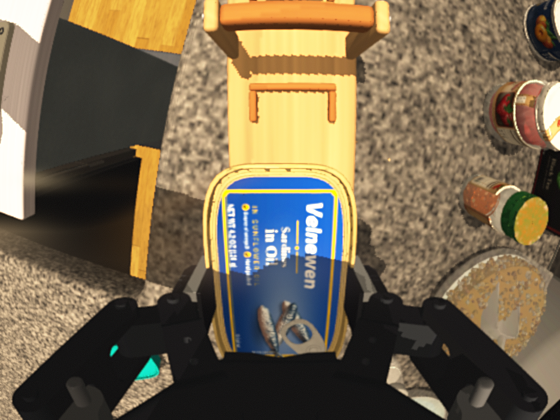

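The wrist picture shows the handle at (300,14), the pocket's inner wall at (292,100) and the tin at (280,260). Handle and wall both put the pocket at about (473,1.3) mm with the carrier at 14.4°, which agrees with the earlier measurement. Going over the pocket and partly down.

Request:
{"fn": "apply_moves", "kwargs": {
  "targets": [
    [[0,0.5,0,0.4,-1],[0,0.58,0,0,-1],[0,0,-0.6,0,-1],[0,0,-0.8,0,-1],[0,0,-0.8,0,-1],[0,0,-0.8,0,-1],[0,0,-0.5,0,-1],[0,0,0,0,-1]]
  ]
}}

```text
clock: 6.83
eef_pos: [0.4691, 0.0012, 0.0517]
tool_rot: [0.613, 0.79, -0.003, -0.004]
ft_force: [-1.0, 0.5, -2.2]
grip_width: 0.0586
grasp_force: 64.9
```

Request:
{"fn": "apply_moves", "kwargs": {
  "targets": [
    [[0,0,0,0,-1],[0,0,0,0,-1],[0,0,0,0,-1]]
  ]
}}

```text
clock: 7.08
eef_pos: [0.4748, 0.002, 0.0578]
tool_rot: [0.613, 0.79, 0.001, 0.002]
ft_force: [-0.1, -0.1, -0.9]
grip_width: 0.0581
grasp_force: 64.9
```

```bash
python3 - <<'E'
from h import *
o=get_obs();q=o['tool_rot'];print(o['eef_pos'],2*np.degrees(np.arctan2(q[1],q[0]))-90)
snap('wrist','w4'); im,d,P=cloud('wrist','w4')
m=(d>0)&(np.hypot(P[...,0]-.462,P[...,1]-.043)<.06)&(P[...,2]>.014)&(P[...,2]<.024)
n,l,st,ce=cv2.connectedComponentsWithStats(m.astype(np.uint8))
for k in range(1,n):
    if st[k,4]>150:
        s=P[l==k]; print(st[k],[np.round(a,1) for a in cv2.minAreaRect((s[:,:2]*1000).astype(np.float32))])
E
```

```text
[0.47480187 0.00199179 0.05782907] 14.437483677966995
[ 200  135  157   68 3213] [array([461.8,  44.9]), array([80.4, 33.9]), np.float64(15.0)]
```

View pics/w4.png

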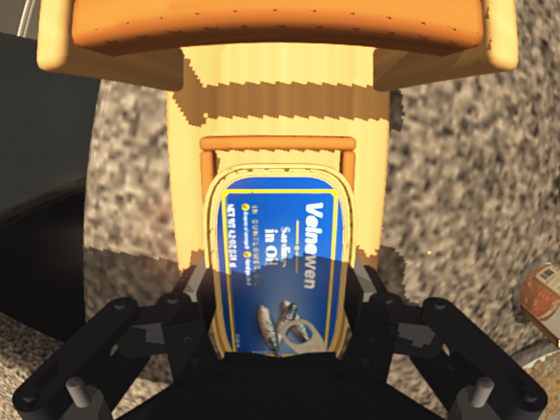

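```bash
python3 - <<'E'
from h import *
print(imaging.get_calibration('wrist')['camera_matrix'])
im,d,P=cloud('wrist','w4'); z=np.load('pics/w4.npz'); T=(P-z['p'])@R.from_quat(z['q']).as_matrix()
for lo,hi,name in((.014,.024,'wall'),(.05,.07,'tin')):
    for r in (142,150,160,185,200,215,230):
        m=(d[r]>0)&(P[r,:,2]>lo)&(P[r,:,2]<hi); c=np.where(m)[0]; c=c[(c>190)&(c<370)]
        if len(c)>3: print(name,r,c.min(),c.max(),(T[r,c.min()]*1000).round(1),(T[r,c.max()]*1000).round(1))
E
```

```text
[[325.1922621    0.         279.54626122]
 [  0.         325.1922621  210.25771943]
 [  0.           0.           1.        ]]
wall 142 200 355 [ 58.7 -41.1  37.1] [58.6 37.2 38.3]
wall 150 202 353 [ 54.5 -40.4  38. ] [54.4 36.2 38.1]
wall 160 200 355 [ 49.4 -41.6  37.6] [49.1 38.  40.1]
wall 185 202 354 [ 36.2 -41.4  38.2] [36.1 37.8 38.9]
tin 185 209 350 [ 44.8 -28.3  -2.8] [44.5 26.6 -1.6]
tin 200 205 354 [ 38.9 -30.2  -3.3] [39.  28.1 -3.4]
tin 215 203 356 [ 32.9 -31.3  -3.6] [32.5 29.6 -2.4]
tin 230 204 356 [ 26.6 -31.3  -3.7] [25.8 30.2 -1.6]
```

Request:
{"fn": "apply_moves", "kwargs": {
  "targets": [
    [[-0.04,-0.01,0,0,-1],[0,0,0,0,-1],[0,0,-0.2,0,-1],[0,0,-0.2,0,-1],[0,0,-0.1,0,-1],[0,0,-0.1,0,-1],[0,0,0,0,-1],[0,0,0,0,-1]]
  ]
}}

```text
clock: 7.8
eef_pos: [0.4709, 0.0021, 0.0314]
tool_rot: [0.612, 0.791, -0.0, -0.001]
ft_force: [-0.2, 1.3, -1.1]
grip_width: 0.058
grasp_force: 64.9
```

```bash
python3 - <<'E'
from h import *
o=get_obs();q=o['tool_rot'];print(o['eef_pos'],2*np.degrees(np.arctan2(q[1],q[0]))-90,o['ft_force'],o['ft_torque'])
E
```

```text
[0.47087775 0.00208892 0.03140792] 14.500460423285844 [-0.24939836  1.29444905 -1.11406038] [ 0.0225995   0.02476629 -0.04016735]
```

Request:
{"fn": "apply_moves", "kwargs": {
  "targets": [
    [[0,0,0,0,-1],[0,0,0,0,-1],[0,0,0,0,-1]]
  ]
}}

```text
clock: 8.05
eef_pos: [0.4716, 0.0021, 0.0323]
tool_rot: [0.612, 0.791, 0.0, 0.0]
ft_force: [0.1, -0.5, -1.7]
grip_width: 0.0585
grasp_force: 64.9
```

Request:
{"fn": "apply_moves", "kwargs": {
  "targets": [
    [[0.02,0,-0.03,0,-1],[0,0,-0.03,0,-1],[0,0,-0.02,0,-1],[0,0,0,0,-1],[0,0,0,0,-1],[0,0,0,0,-1]]
  ]
}}

```text
clock: 8.55
eef_pos: [0.4723, 0.002, 0.0289]
tool_rot: [0.612, 0.791, 0.0, 0.0]
ft_force: [0.3, -0.5, -0.3]
grip_width: 0.058
grasp_force: 65.0
```

Request:
{"fn": "apply_moves", "kwargs": {
  "targets": [
    [[0,0,-0.02,0,-1],[0,0,0,0,-1],[0,0,0,0,-1]]
  ]
}}

```text
clock: 8.8
eef_pos: [0.4723, 0.002, 0.0288]
tool_rot: [0.612, 0.791, 0.0, 0.0]
ft_force: [-2.6, -0.4, 6.5]
grip_width: 0.058
grasp_force: 65.6
```

Firm contact at the expected height; letting go.

Request:
{"fn": "apply_moves", "kwargs": {
  "targets": [
    [[0,0,0,0,0.4],[0,0,0,0,0.7],[0,0,0,0,1],[0,0,0,0,1],[0,0,0,0,1],[0,0,0,0,1],[0,0,0,0,1],[0,0,0,0,1]]
  ]
}}

```text
clock: 9.47
eef_pos: [0.4721, 0.0021, 0.028]
tool_rot: [0.612, 0.791, -0.0, -0.0]
ft_force: [0.4, 1.2, 1.1]
grip_width: 0.0853
grasp_force: 0.0
```

Request:
{"fn": "apply_moves", "kwargs": {
  "targets": [
    [[0,0,0.2,0,1],[0,0,0.4,0,1],[0,0,0.8,0,1],[0,0,0.9,0,1],[0,0,0.9,0,1],[0,0,0.9,0,1],[0,0,0.5,0,1],[0,0,0,0,1]]
  ]
}}

```text
clock: 10.13
eef_pos: [0.4753, 0.0021, 0.2182]
tool_rot: [0.612, 0.791, 0.003, 0.004]
ft_force: [0.4, -0.1, -1.2]
grip_width: 0.0854
grasp_force: 0.0
```

Request:
{"fn": "apply_moves", "kwargs": {
  "targets": [
    [[0,0,0,0,1],[0,0,0,0,1],[0,0,0,0,1]]
  ]
}}

```text
clock: 10.38
eef_pos: [0.471, 0.0021, 0.2106]
tool_rot: [0.612, 0.791, -0.001, -0.001]
ft_force: [-0.2, -0.4, 0.8]
grip_width: 0.0855
grasp_force: 0.0
```

```bash
python3 - <<'E'
from h import *
snap('wrist','w5'); im,d,P=cloud('wrist','w5')
for name,c,lo,hi in(('tin',(.473,.001),.026,.04),('handle',(.448,.096),.1,.125),('board',(.464,.04),.004,.012)):
    m=(d>0)&(np.hypot(P[...,0]-c[0],P[...,1]-c[1])<.12)&(P[...,2]>lo)&(P[...,2]<hi)
    n,l,st,ce=cv2.connectedComponentsWithStats(m.astype(np.uint8))
    for k in range(1,n):
        if st[k,4]>300:
            s=P[l==k]; print(name,st[k],[np.round(a,1) for a in cv2.minAreaRect((s[:,:2]*1000).astype(np.float32))],np.median(s[:,2]),np.linalg.lstsq(np.c_[s[:,:2],np.ones(len(s))],s[:,2],rcond=None)[0][:2])
E
```

```text
tin [ 248  137   67  106 6554] [array([471. ,   1.9]), array([ 63.2, 104.7]), np.float64(14.7)] 0.029510442837912765 [ 0.00147768 -0.00161654]
handle [ 195   64  179   36 4541] [array([448.3,  96.4]), array([122.7,  24.2]), np.float64(14.5)] 0.11502867297798637 [-0.04101381  0.14911374]
board [250  36  68  11 372] [array([435.7, 146.6]), array([66.2, 11.4]), np.float64(14.9)] 0.008486805297315825 [ 0.00725228 -0.02199316]
board [ 221   40  125   30 2076] [array([438.7, 134. ]), array([124.8,  29.7]), np.float64(14.6)] 0.008395512407191053 [-0.00118724  0.00038957]
board [ 222   92  123  152 9592] [array([468.4,  18. ]), array([124.7, 160.1]), np.float64(14.5)] 0.008409890304851023 [-0.00068304 -0.00042412]
```

View pics/w5.png

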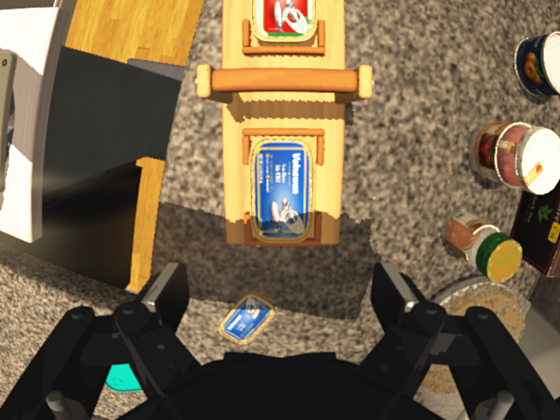

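The tin at (283,190) sits flat and square in the pocket: 1.8 mm off centre, lid 29.5 mm up. Next the handle at (285,82), which measures (448.3,96.3) mm. I'll turn 90° over it.

Request:
{"fn": "apply_moves", "kwargs": {
  "targets": [
    [[-0.07,0.3,0,7,1],[-0.07,0.3,0,7,1],[-0.07,0.3,0,7,1],[-0.07,0.3,0,7,1],[-0.07,0.3,0,7,1],[-0.07,0.3,0,7,1],[-0.07,0.3,0,7,1],[-0.07,0.25,0,7,1]]
  ]
}}

```text
clock: 11.1
eef_pos: [0.4488, 0.0966, 0.2106]
tool_rot: [0.166, 0.986, -0.0, -0.001]
ft_force: [-0.8, 0.5, -0.9]
grip_width: 0.0853
grasp_force: 0.0
```

Request:
{"fn": "apply_moves", "kwargs": {
  "targets": [
    [[0,0,0,7,1],[0,0,0,7,1],[0,0,0,7,1],[0,0,0,7,1],[0,0,0,6,1],[0,0,0,0,1],[0,0,0,0,1],[0,0,0,0,1]]
  ]
}}

```text
clock: 11.77
eef_pos: [0.4494, 0.096, 0.2113]
tool_rot: [-0.125, 0.992, -0.0, -0.001]
ft_force: [-1.0, 0.9, -0.4]
grip_width: 0.085
grasp_force: 0.0
```

```bash
python3 - <<'E'
from h import *
o=get_obs();q=o['tool_rot'];print(o['eef_pos'],2*np.degrees(np.arctan2(q[1],q[0]))-90,o['joint_pos'])
E
```

```text
[0.44935453 0.09595146 0.21128621] 104.36899735877068 [ 2.10383816e-01  1.83888648e-01 -1.70169243e-01  1.21832711e+00
 -1.84741785e-05 -4.04024838e-02]
```

Request:
{"fn": "apply_moves", "kwargs": {
  "targets": [
    [[-0.02,0,-0.4,0,1],[0,0,-0.5,0,1],[0,0,-0.5,0,1],[0,0,-0.5,0,1],[0,0,-0.4,0,1],[0,0,-0.3,0,1],[0,0,-0.1,0,1],[0,0,0,0,1]]
  ]
}}

```text
clock: 12.43
eef_pos: [0.4479, 0.0958, 0.1028]
tool_rot: [-0.126, 0.992, -0.0, -0.001]
ft_force: [-0.8, 0.4, 0.9]
grip_width: 0.0854
grasp_force: 0.0
```

Request:
{"fn": "apply_moves", "kwargs": {
  "targets": [
    [[0,0,0,0,1],[0,0,0,0,1],[0,0,0,0,1]]
  ]
}}

```text
clock: 12.68
eef_pos: [0.4498, 0.0962, 0.105]
tool_rot: [-0.126, 0.992, 0.0, 0.001]
ft_force: [0.0, -0.5, 0.3]
grip_width: 0.0853
grasp_force: 0.0
```

Request:
{"fn": "apply_moves", "kwargs": {
  "targets": [
    [[-0.02,0,0,0,0.3],[0,0,0,0,-0.2],[0,0,0,0,-0.5],[0,0,0,0,-1],[0,0,0,0,-1],[0,0,0,0,-1],[0,0,0,0,-1],[0,0,0,0,-1]]
  ]
}}

```text
clock: 13.35
eef_pos: [0.4481, 0.0967, 0.1043]
tool_rot: [-0.126, 0.992, 0.001, 0.0]
ft_force: [-2.0, 3.0, 4.0]
grip_width: 0.0154
grasp_force: 60.2
```

Request:
{"fn": "apply_moves", "kwargs": {
  "targets": [
    [[0,0,0,0,-1],[0,0,0,0,-1],[0,0,0,0,-1],[0,0,0,0,-1]]
  ]
}}

```text
clock: 13.68
eef_pos: [0.4481, 0.0967, 0.1043]
tool_rot: [-0.126, 0.992, 0.001, 0.0]
ft_force: [-1.5, 4.9, 4.4]
grip_width: 0.0149
grasp_force: 60.2
```

Handle gripped (15 mm, 60 N). Lifting gently.

Request:
{"fn": "apply_moves", "kwargs": {
  "targets": [
    [[0,0,0.05,0,-1],[0,0,0.1,0,-1],[0,0,0.15,0,-1],[0,0,0.2,0,-1],[0,0,0.2,0,-1],[0,0,0.2,0,-1],[0,0,0.2,0,-1],[0,0,0.2,0,-1]]
  ]
}}

```text
clock: 14.35
eef_pos: [0.4483, 0.096, 0.1571]
tool_rot: [-0.126, 0.992, -0.0, 0.0]
ft_force: [0.1, -1.0, -8.1]
grip_width: 0.0147
grasp_force: 58.5
```

Request:
{"fn": "apply_moves", "kwargs": {
  "targets": [
    [[0,0,0.2,0,-1],[0,0,0.2,0,-1],[0,0,0.2,0,-1],[0,0,0.2,0,-1],[0,0,0.2,0,-1],[0,0,0.2,0,-1],[0,0,0.15,0,-1],[0,0,0.1,0,-1]]
  ]
}}

```text
clock: 15.02
eef_pos: [0.4485, 0.0961, 0.2151]
tool_rot: [-0.126, 0.992, 0.0, 0.001]
ft_force: [-0.7, 0.1, -8.5]
grip_width: 0.0148
grasp_force: 58.6
```

Request:
{"fn": "apply_moves", "kwargs": {
  "targets": [
    [[0,0,0.05,0,-1],[0,0,0,0,-1],[0,0,0,0,-1],[0,0,0,0,-1],[0,0,0,0,-1],[0,0,0,0,-1],[0,0,0,0,-1],[0,0,0,0,-1]]
  ]
}}

```text
clock: 15.68
eef_pos: [0.4481, 0.096, 0.2158]
tool_rot: [-0.126, 0.992, -0.0, -0.0]
ft_force: [-0.6, 0.4, -8.9]
grip_width: 0.015
grasp_force: 58.6
```

Request:
{"fn": "apply_moves", "kwargs": {
  "targets": [
    [[0,0,0,0,-1],[0,0,0,0,-1],[0,0,0,0,-1],[0,0,0,0,-1],[0,0,0,0,-1],[0,0,0,0,-1],[0,0,0,0,-1],[0,0,0,0,-1]]
  ]
}}

```text
clock: 16.35
eef_pos: [0.4481, 0.0961, 0.216]
tool_rot: [-0.126, 0.992, 0.0, 0.0]
ft_force: [0.2, -0.5, -7.8]
grip_width: 0.0148
grasp_force: 58.6
```

```bash
python3 - <<'E'
from h import *
o=get_obs();print(o['eef_pos'],o['ft_force'],o['ft_torque'],o['grasp_force'],np.abs(o['joint_vel']).max())
snap('scene','s6'); im,d,P=cloud('scene','s6')
near=(d>0)&(np.hypot(P[...,0]-.448,P[...,1]-.096)<.2)
for lo,hi in((.08,.125),(.125,.155)):
    m=near&(P[...,2]>lo)&(P[...,2]<hi)
    n,l,st,ce=cv2.connectedComponentsWithStats(m.astype(np.uint8))
    for k in range(1,n):
        if st[k,4]>100:
            s=P[l==k]; print(lo,st[k],s.mean(0).round(3),np.median(s[:,2]).round(4),np.linalg.lstsq(np.c_[s[:,:2],np.ones(len(s))],s[:,2],rcond=None)[0][:2])
E
```

```text
[0.44813512 0.09606149 0.2160136 ] [ 0.15285704 -0.49210203 -7.76072966] [0.00267946 0.01214724 0.04824089] 58.59160244464874 0.001102820099991549
0.08 [ 161  171  148   55 2397] [0.43  0.074 0.119] 0.1194 [0.00676071 0.00219752]
0.125 [ 166  164   52   34 1086] [0.417 0.186 0.138] 0.14 [0.12823924 0.03930058]
0.125 [ 245  179   61   36 1305] [ 0.468 -0.005  0.138] 0.1398 [0.07321538 0.03807294]
```

View pics/s6.png

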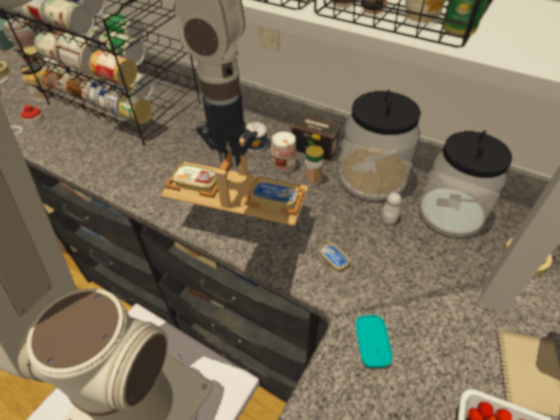

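The carrier is held level about 111 mm up, with both tins seated at (195,178) and (274,195) and the bystanders untouched. Handing in.

```bash
python3 -c "
from workcell import order
print(order.job_done())"
```

```text
the job is handed in; nothing more can be done
None
```

The blue-lidded tin is seated in the empty pocket, and I handed the job in with the carrier held steady and level about 11 cm up by its handle; no verdict came back.

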